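# Put the check weights back in their block in order of size

## Robot

A 6-joint arm with a two-finger parallel gripper is mounted at the origin on a cart in front of the work surface, level with it; the furniture and walls round the work are solid. World frame = base frame: x ahead of the robot, y to its left, z up, the work surface at z = 0. Lengths are in m, angles in rad, forces in N, time in s.
With the tool pointing down it reaches from about 0.325 to 1 m from the base axis. Payload 5.1 kg.
Tool frame: the origin (TCP) lies midway between the tips of the shut fingers; the grasp point (between the pads) lies 19 mm behind it; z points along the fingers, y is the line along which they close (so a half turn about z gives the same grasp; the last joint's range is limited). The gripper opens to 85 mm and grips with 20 to 120 N. Pads are 22 mm wide; open, the fingers measure 114 mm over their backs; the gripper's body (76 mm by 85 mm) begins 54 mm behind the grasp point. The pads swing forward as they close: fully open they stand 13 mm farther back than shut.
Start: joints at [1.202, 0.124, 1.65, -0, 1.367, -0.083], TCP at [0.183, 0.624, 0.231] pointing down, gripper open.
Joint ranges: [-2.61, 2.61], [-1.02, 2.33], [0.03, 2.71], [-1.35, 4.49], [0.32, 2.68], [-2.91, 2.91]. Speed limits (rad/s): [2.57, 2.57, 3.14, 3.14, 3.14, 3.14].

## Interface

Orientations are given as a unit quaternion [w, x, y, z].
In Python, from workcell import ctrl gives the robot as it stands.
- The arm moves only by the tool move_arm, never from a script. Its argument "targets" is a list of rows, each a list of 5 numbers: the opening, from 0 (shut) to 1 (fully open), then the shift along the tool's x, y, z in mm, then the turn about the tool's z in degrees. In form: [[fingers, dx, dy, dz, roll], ...]. A call has 1 to 5 rows; each row is the pose to reach, as a shift and turn from the pose commanded when the call began, along the tool's axes at that moment; what a row does not reach only later rows make up. A row lasts 1/8 s, in which the tool goes at most 62.5 mm and 10.7 degrees, less where a joint would pass 70% of its speed; a pose out of reach is approached as far as the arm can. A call with a gripper value outside its range is refused whole. The fingers move at their own pace and stop on an object; "force" is the grip in N (left out, the last holds). Time passes only in rows, so rows that repeat a pose let the fingers close. It gives the time, the measured TCP pose, the force, the opening and the grip force at its end, in the units of the state.
- ctrl.get_state(): the state, without advancing time (a new reading comes with each control period).
- ctrl.grab_frame(name): name is "side" or "top"; returns a dict with "pixels" (480x640x3 uint8, blue, green, red), "fx", "fy", "cx", "cy" (pixels), "R" (3x3) and "t" (3): a world point X has camera coordinates R X + t. Camera axes: x right, y down, z forward; pixel columns grow to the right and rows downward; lengths in m; the calibration is good to about 2 mm. A picture is of the moment at which its call begins. There is no depth.
- ctrl.hand_in(): hands the job in; it is judged then, once.
The state is a dict: "t": time; "joints": joint angles; "qd": joint speeds; "tau": joint torques, N m; "ee_pos": TCP position; "tool_rot": TCP orientation; "wrist_force": force on the tool from outside, world axes, zero at the start; "wrist_torque": the same for the moment, N m; "width": finger opening in m; "gripper_force": force on a finger pad.
Only numpy, scipy, OpenCV 4.12 (cv2) and the standard library are available. Lean on these libraries where they do the work, as an engineer would, in place of code of your own. Each camera call takes 0.05 s, during which the arm holds its last target. There are 200 camera calls.

## Task

The bench scales have been checked. Put the four steel check weights back into the row of recesses in their dark wooden block, each standing upright on the floor of the recess that is its own size, so that they run in order from the largest to the smallest; do not tip any of them over, and leave the other things on the bench where they are.

Things in the scene. Friction and masses are not known exactly. Their poses are not given: they have to be found in the camera images.
- weight_500: largest of the four check weights (500 g): upright stainless-steel cylinder 42 mm across and 40 mm high with a turned knob on a short neck; knob 26 mm across, from 44 to 58 mm above the base (58 mm = overall height). Origin: centre of its underside; z up its axis.
- weight_200: second largest check weight (200 g): same shape, body 31 mm across and 31 mm high; knob 20 mm across, from 34 to 45 mm above the base (45 mm overall). Origin: centre of its underside; z up its axis.
- weight_100: third check weight (100 g): same shape, body 22 mm across and 24 mm high; knob 16 mm across, from 27 to 36 mm above the base (36 mm overall). Origin: centre of its underside; z up its axis.
- weight_20: smallest check weight (20 g): same shape, body 13 mm across and 16 mm high; knob 10 mm across, from 19 to 27 mm above the base (27 mm overall). Origin: centre of its underside; z up its axis.
- weight_block: dark wooden block 68 (x) by 188 (y), 24 high, fixed, at any yaw; blank brass plate on its -x side. Origin: centre of underside. Four round recesses on the line x = 0: 50 wide at y = +60, 39 at +5.5, 30 at -39, 21 at -74.5 (mm); each 8 mm wider than its weight, rim bevelled 2.5 mm, 10 mm deep, floor 14 mm above the origin. Fingertips 12 mm or more above a weight's base clear the block's top
- solder_pot: bystander: small cream ceramic pot, 48 mm across, 26 mm high; origin at the centre of its underside. It stands near the fixed upright wooden divider at the left of the work; beyond the divider a fixed tubular lamp shade hangs with its underside 0.24 m above the bench (x about 0.61 to 0.73, y about 0.23 to 0.8): an arm coming from the left must draw back towards its base before swinging past
- loupe: bystander: folding chromed loupe lying flat, 24 x 59 mm, 15 mm high; origin at the centre of its underside, long along its y. It lies behind the fixed blue vice, which is 125 mm high
- dapping_block: bystander: 45 mm brass cube with a round hollow in its top; origin at the centre of its underside
- tweezers: bystander: steel tweezers lying flat, 145 mm long along its y, 10 mm wide, 9 mm high; origin at the centre of its underside
There are look-alikes about, which are no part of the job. Leave any turquoise look-alike of the weight_500 alone. Leave any green look-alike of the weight_200 alone.

How it is judged:
By the outcome, as a careful person would: the job done as asked, in the order asked, and still so for the second after the job is handed in, with the robot touching nothing.
It also fails if it takes over 112 s, if anything falls off the work surface, if the arm or the gripper's body presses on something with over 40 N, if the wrist force passes 120 N, or if a joint passes its speed limit or range.

## Working session

There is one attempt and no reset: what is moved stays moved. The work goes in short steps, Python scripts to look and compute and a tool call to move; the robot and the scene stay as the last step left them, time stands still between calls to the robot, and variables do not carry over. Pictures are saved under pics/ and viewed, at most 14 in all, crops included, and the job is handed in when it is done.

Besides the shell and the picture viewer there is one more tool, called after ">>>" as name(argument=value, ...) on one line, values as JSON. move_arm: Moves the arm, as the interface text tells. Its arguments: {"type":"object","properties":{"targets":{"type":"array","items":{"type":"array","items":{"type":"number"}}},"force":{"type":"number"}},"required":["targets"]}

```bash
mkdir -p pics; ls; python3 - <<'E'
from workcell import ctrl
import cv2, numpy as np
s=ctrl.get_state()
print({k:np.round(v,3) for k,v in s.items()})
for n in("top","side"):
    f=ctrl.grab_frame(n); cv2.imwrite(f"pics/{n}0.png",f["pixels"])
    R=np.array(f["R"]);t=np.array(f["t"]); print(n,f["fx"],f["fy"],f["cx"],f["cy"],np.round(R,3).tolist(),np.round(-R.T@t,3))
E
```

```text
pics
{'t': np.float64(0.0), 'joints': array([ 1.202,  0.125,  1.652,  0.   ,  1.368, -0.083]), 'qd': array([-0.001, -0.002, -0.001,  0.001,  0.002,  0.   ]), 'tau': array([-1.0000e-03, -4.2361e+01, -3.6545e+01, -0.0000e+00,  7.0000e-03,
       -0.0000e+00]), 'ee_pos': array([0.183, 0.623, 0.23 ]), 'tool_rot': array([-0.   ,  0.142,  0.99 , -0.001]), 'wrist_force': array([-0.251,  0.16 ,  0.335]), 'wrist_torque': array([-0.034, -0.014,  0.027]), 'gripper_force': np.float64(0.0), 'width': np.float64(0.085)}
top 478.9443480938994 478.9443480938994 322.3641841505029 239.66726539029122 [[-0.002, -1.0, -0.009], [-0.992, 0.003, -0.125], [0.125, 0.009, -0.992]] [ 0.46  -0.108  0.868]
side 592.4463870628075 592.4463870628075 321.21090662646355 244.4723502385997 [[0.895, -0.445, -0.027], [-0.23, -0.409, -0.883], [0.382, 0.797, -0.469]] [ 0.194 -0.834  0.468]
```

View pics/top0.png

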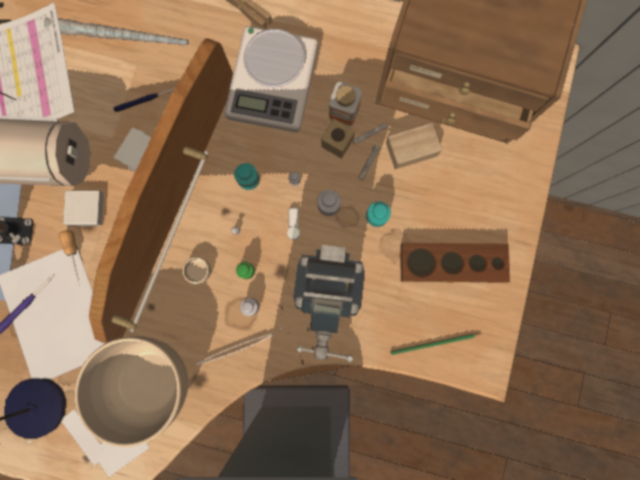

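View pics/side0.png

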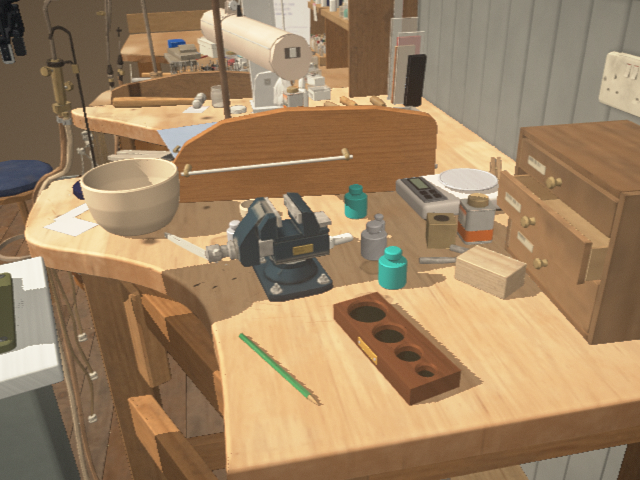

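Top view: the grey-steel candidates are (329,202), (248,307), (295,178) and (236,230). Look-alikes are teal (247,176), turquoise (378,213) and green (245,271). The block is at (455,263), with its biggest recess on the left. I'll check these in a close crop.

```bash
python3 - <<'E'
import cv2
i=cv2.imread("pics/top0.png")[150:340,180:400]
cv2.imwrite("pics/c0.png",cv2.resize(i,None,fx=3.1,fy=3.1,interpolation=cv2.INTER_CUBIC))
E
```

```text
(no output)
```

View pics/c0.png

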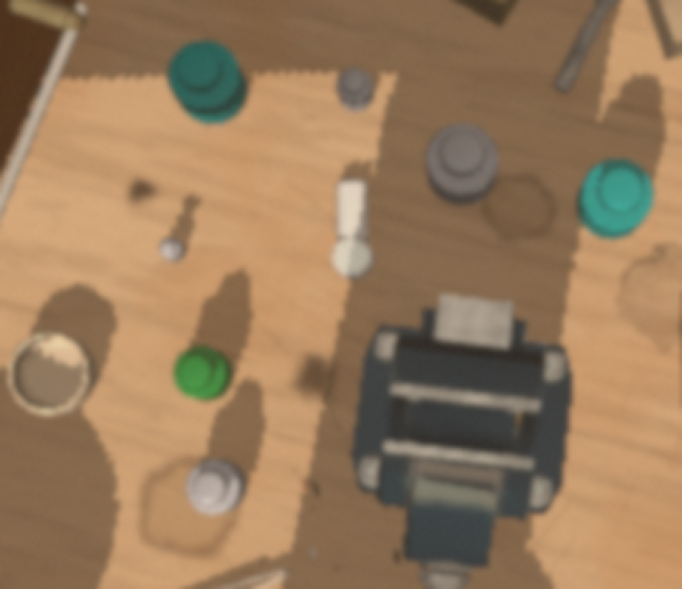

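The steel weights are 500 at (329,202), 200 at (248,307), 100 at (295,178) and 20 at (236,230). The coloured look-alikes stay put. Next I measure.

```bash
cat > h.py <<'E'
from workcell import ctrl
import cv2, numpy as np
def ray(f,u,v,z):
    R=np.array(f["R"]);c=-R.T@np.array(f["t"])
    d=R.T@np.array([(u-f["cx"])/f["fx"],(v-f["cy"])/f["fy"],1.]); return c+d*(z-c[2])/d[2]
def proj(f,X):
    p=np.array(f["R"])@np.array(X)+np.array(f["t"]); return np.array([f["fx"]*p[0]/p[2]+f["cx"],f["fy"]*p[1]/p[2]+f["cy"]])
def steel(f):
    """low-saturation mask against wood"""
    hsv=cv2.cvtColor(f["pixels"],cv2.COLOR_BGR2HSV); return (hsv[...,1]<70).astype(np.uint8)
def comp(m,u,v,r=25):
    n,l,st,ce=cv2.connectedComponentsWithStats(m,connectivity=4)
    d=[np.hypot(*(ce[i]-(u,v)))+(1e3 if st[i,4]<20 else 0) for i in range(1,n)]
    i=1+int(np.argmin(d)); return ce[i],st[i]
E
python3 - <<'E'
from h import *
f=ctrl.grab_frame("top"); m=steel(f)
for n,u,v,h in(("500",329,202,.04),("200",248,307,.031),("100",295,178,.024),("20",236,230,.016)):
    c,s=comp(m,u,v); print(n,np.round(c,1),s,np.round(ray(f,*c,.6*h),4), np.median(f["pixels"][v-3:v+4,u-3:u+4],(0,1)))
for nm,u,v,z in(("vice jaw back L",322,246,.125),("vice back R",345,246,.125),("vice back0",310,256,.1),("green",245,271,.02),("turq",378,213,.03),("loupe tip",294,208,.01),("loupe",293,237,.01),("divider near end",100,330,.15),("div far",215,42,.15),("pot",196,270,.02),("bowl",130,390,.1)):
    print(nm,np.round(ray(f,u,v,z),3))
b=f["pixels"][235:290,390:520]; hsv=cv2.cvtColor(b,cv2.COLOR_BGR2HSV)
wm=(hsv[...,2]<125).astype(np.uint8)
cn=max(cv2.findContours(wm,0,2)[0],key=cv2.contourArea); print("block",cv2.minAreaRect(cn))
g=cv2.cvtColor(b,cv2.COLOR_BGR2GRAY)
for T in(35,45,55):
    n,l,st,ce=cv2.connectedComponentsWithStats((g<T).astype(np.uint8))
    for i in range(1,n):
        if st[i,4]>30: print(T,ce[i]+(390,235),st[i],np.round(ray(f,*(ce[i]+(390,235)),.024),4))
print(g[28,10:120:3])
E
```

```text
500 [328.6 202.1] [317 190  24  25 466] [ 0.6347 -0.112   0.024 ] [107. 112. 121.]
200 [248.9 306.6] [240 298  19  18 262] [0.4491 0.0289 0.0186] [162. 170. 183.]
100 [294.2 178.2] [289 172  11  14 119] [ 0.6813 -0.0493  0.0144] [ 98. 104. 114.]
20 [234.9 230. ] [232 227   7   7  42] [0.5867 0.0581 0.0096] [126. 139. 157.]
vice jaw back L [ 0.544 -0.101  0.125]
vice back R [ 0.544 -0.137  0.125]
vice back0 [ 0.531 -0.081  0.1  ]
green [0.512 0.037 0.02 ]
turq [ 0.613 -0.2    0.03 ]
loupe tip [ 0.627 -0.049  0.01 ]
loupe [ 0.574 -0.047  0.01 ]
divider near end [0.417 0.228 0.15 ]
div far [0.87  0.069 0.15 ]
pot [0.514 0.124 0.02 ]
bowl [0.322 0.199 0.1  ]
block ((64.09300231933594, 23.095212936401367), (108.3219223022461, 45.05570602416992), 0.6740369200706482)
55 [421.21400778 262.8540856 ] [ 18  15  27  26 514] [ 0.525  -0.2749  0.024 ]
55 [452.03680982 263.16871166] [ 52  18  21  21 326] [ 0.5242 -0.3291  0.024 ]
55 [477.37368421 263.35789474] [ 80  21  16  16 190] [ 0.5238 -0.3736  0.024 ]
55 [497.70652174 263.36956522] [103  23  11  11  92] [ 0.5237 -0.4093  0.024 ]
[108  74  68  53  55  53  54  54  53  53  54  54  67  75  53  53  53  52
  53  53  51  60  78  58  51  52  51  51  50  69  74  49  48  47  46  69
  94]
```

```bash
python3 - <<'E'
import cv2
a=cv2.resize(cv2.imread("pics/top0.png")[235:290,390:520],None,fx=5,fy=5,interpolation=2)
b=cv2.resize(cv2.imread("pics/side0.png")[285:405,325:465],None,fx=2.3,fy=2.3,interpolation=2)
cv2.imwrite("pics/c1.png",cv2.vconcat([a,cv2.copyMakeBorder(b,0,0,0,a.shape[1]-b.shape[1],0)]))
E
```

```text
(no output)
```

View pics/c1.png

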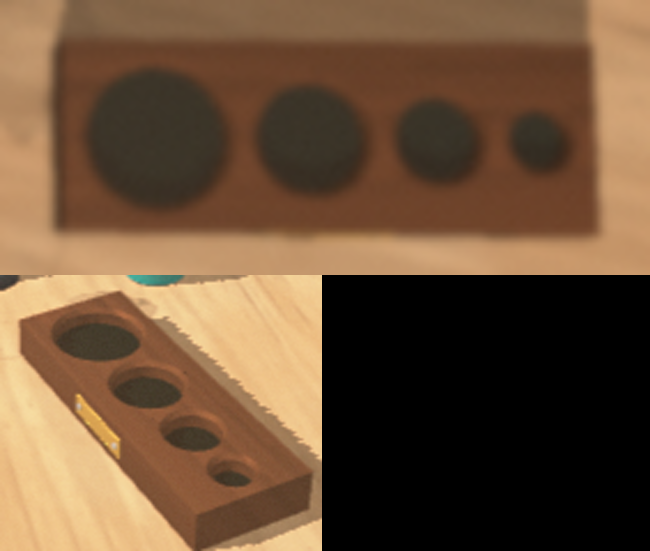

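The block is at about yaw 0, largest recess at +y. Recess centres are near (0.525, -0.275), (0.524, -0.329), (0.524, -0.374) and (0.524, -0.410). First I draw back towards the base, then swing right.

```bash
cat >> h.py <<'E'
from scipy.spatial.transform import Rotation as Ro
def go(x,y,z,yaw=0.):
    """print the shift (mm) and roll (deg) to bring the TCP to x,y,z, tool y at yaw"""
    s=ctrl.get_state(); q=s["tool_rot"]; R=Ro.from_quat([q[1],q[2],q[3],q[0]])
    y_=np.degrees(np.arctan2(*R.as_matrix()[[1,0],1]))
    print("t",round(float(s["t"]),2),"at",np.round(s["ee_pos"],4),"yaw",round(y_,1),"-> shift",np.round(R.inv().apply(np.array([x,y,z])-s["ee_pos"])*1e3,1),"roll",round(y_-yaw,1),"w",round(float(s["width"]),4))
E
python3 - <<'E'
from h import *
go(.15,.42,.28)
f=ctrl.grab_frame("top")
print(ray(f,403,261,.024),ray(f,508.8,261,.024),"front edge",ray(f,455,281.5,.024),"back",ray(f,455,243.5,.024))
g=ctrl.grab_frame("side"); gr=cv2.cvtColor(g["pixels"],6)
n,l,st,ce=cv2.connectedComponentsWithStats((gr[290:400,330:460]<58).astype(np.uint8))
for i in range(1,n):
    if st[i,4]>15: c=ce[i]+(330,290); print(c,st[i],np.round(ray(g,*c,.014),4),np.round(ray(g,*c,.019),4))
for n,p in(("500",(.6347,-.112,.024)),("100",(.681,-.049,.014)),("200",(.449,.029,.018))): print(n,proj(g,p))
E
```

```text
t 0.15 at [0.1831 0.6232 0.2303] yaw 73.6 -> shift [ -25.5 -204.3  -49.3] roll 73.6 w 0.0855
[ 0.52832243 -0.24291793  0.024     ] [ 0.52778554 -0.42895076  0.024     ] front edge [ 0.49203457 -0.33312428  0.024     ] back [ 0.55911663 -0.33558546  0.024     ]
[355.85 310.6 ] [22 17  8  8 20] [ 0.5198 -0.2555  0.014 ] [ 0.5163 -0.2618  0.019 ]
[379.1   335.175] [45 40 10 11 40] [ 0.5187 -0.3171  0.014 ] [ 0.5152 -0.3228  0.019 ]
[401.48717949 355.12820513] [67 61  9  9 39] [ 0.5216 -0.3638  0.014 ] [ 0.518 -0.369  0.019]
[421.47368421 372.89473684] [89 81  6  5 19] [ 0.5241 -0.4018  0.014 ] [ 0.5204 -0.4066  0.019 ]
500 [374.37968923 241.38060388]
100 [378.53299743 225.61872766]
200 [235.80573071 235.74028334]
```

>>> move_arm(targets=[[0.75,-25,-204,-50,42],[0.75,-25,-204,-50,42],[0.75,-25,-204,-50,42],[0.75,-25,-204,-50,42],[0.75,-25,-204,-50,42]])

```text
t: 0.88
ee_pos: [0.1497, 0.4203, 0.2823]
tool_rot: [-0.0, 0.487, 0.873, 0.002]
wrist_force: [0.1, 1.1, 0.3]
width: 0.0642
gripper_force: 0.0
```

```bash
python3 - <<'E'
from h import *
go(.36,.22,.28)
E
```

```text
t 0.88 at [0.1497 0.4203 0.2823] yaw 31.7 -> shift [-280.9   73.8    2.1] roll 31.7 w 0.0642
```

>>> move_arm(targets=[[0.75,-285,74,0,31.7],[0.75,-285,74,0,31.7],[0.75,-285,74,0,31.7],[0.75,-285,74,0,31.7],[0.75,-285,74,0,31.7]])

```text
t: 1.5
ee_pos: [0.3643, 0.2156, 0.2809]
tool_rot: [-0.0, 0.707, 0.707, -0.0]
wrist_force: [0.3, 0.9, -0.3]
width: 0.0641
gripper_force: 0.0
```

```bash
python3 - <<'E'
from h import *
go(.635,-.112,.12)
E
```

```text
t 1.5 at [0.3643 0.2156 0.2809] yaw -0.0 -> shift [-327.6  270.8  160.8] roll -0.0 w 0.0641
```

>>> move_arm(targets=[[0.75,-230,180,50,0],[0.75,-230,180,50,0],[0.75,-230,180,50,0],[0.75,-230,180,50,0],[0.75,-230,180,50,0]])

```text
t: 2.12
ee_pos: [0.5437, -0.0153, 0.2296]
tool_rot: [-0.001, 0.707, 0.707, -0.0]
wrist_force: [-0.9, 0.5, 1.0]
width: 0.0642
gripper_force: 0.0
```

>>> move_arm(targets=[[0.75,-98,91,60,0],[0.75,-98,91,60,0],[0.75,-98,91,110,0],[0.75,-98,91,110,0],[0.75,-98,91,110,0]])

```text
t: 2.75
ee_pos: [0.6334, -0.111, 0.1216]
tool_rot: [-0.0, 0.707, 0.707, 0.0]
wrist_force: [1.6, 0.3, 0.3]
width: 0.0643
gripper_force: 0.0
```

```bash
python3 - <<'E'
from h import *
go(.635,-.112,.015)
f=ctrl.grab_frame("side"); a=cv2.resize(f["pixels"][150:300,290:450],None,fx=3,fy=3)
f=ctrl.grab_frame("top"); b=cv2.resize(f["pixels"][140:290,260:400],None,fx=3,fy=3)
cv2.imwrite("pics/p1.png",cv2.resize(cv2.hconcat([a,b]),None,fx=.88,fy=.88))
E
```

```text
t 2.75 at [ 0.6334 -0.111   0.1216] yaw 0.0 -> shift [ -1.    1.5 106.6] roll 0.0 w 0.0643
```

View pics/p1.png

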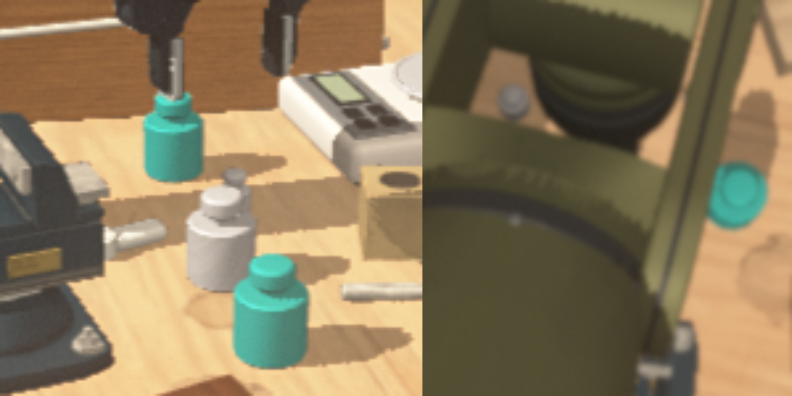

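Side crop: the open fingers straddle the steel weight at crop (222,250). Its body centre is within a pixel of the predicted position. I descend and grip.

>>> move_arm(targets=[[0.75,-1,1.5,55,0],[0.75,-1,1.5,90,0],[0.75,-1,1.5,107,0],[0.75,-1,1.5,107,0],[0.75,-1,1.5,107,0]], force=30)

```text
t: 3.48
ee_pos: [0.6361, -0.1127, 0.017]
tool_rot: [0.002, 0.707, 0.707, 0.001]
wrist_force: [0.8, 0.4, -0.3]
width: 0.0641
gripper_force: 0.0
```

>>> move_arm(targets=[[0.5,0,0,0,0],[0.45,0,0,0,0],[0.4,0,0,0,0],[0.4,0,0,0,0],[0.4,0,0,0,0]], force=30)

```text
t: 4.1
ee_pos: [0.6354, -0.1127, 0.0166]
tool_rot: [0.001, 0.708, 0.707, 0.001]
wrist_force: [-1.5, 0.5, 5.8]
width: 0.0408
gripper_force: 30.9
```

>>> move_arm(targets=[[0.4,0,0,-30,0],[0.4,0,0,-70,0],[0.4,0,0,-110,0],[0.4,-20,-10,-120,0],[0.4,-50,-30,-120,0]], force=40)

```text
t: 4.72
ee_pos: [0.6038, -0.1631, 0.1344]
tool_rot: [0.0, 0.707, 0.707, -0.0]
wrist_force: [-0.6, -0.9, -5.9]
width: 0.0406
gripper_force: 42.4
```

```bash
python3 - <<'E'
from h import *
go(.5253,-.276,.1)
E
```

```text
t 4.72 at [ 0.6038 -0.1631  0.1344] yaw 0.0 -> shift [-112.9  -78.5   34.5] roll 0.0 w 0.0406
```

>>> move_arm(targets=[[0.4,-40,-28,0,0],[0.4,-80,-56,10,0],[0.4,-113,-78.5,35,0],[0.4,-113,-78.5,55,0],[0.4,-113,-78.5,55,0]])

```text
t: 5.35
ee_pos: [0.5226, -0.2741, 0.0753]
tool_rot: [-0.004, 0.708, 0.706, -0.001]
wrist_force: [-0.3, -0.3, -2.7]
width: 0.0405
gripper_force: 42.4
```

```bash
python3 - <<'E'
from h import *
go(.5253,-.276,.033)
f=ctrl.grab_frame("side"); a=cv2.resize(f["pixels"][240:410,300:470],None,fx=2.3,fy=2.3)
f2=ctrl.grab_frame("top"); b=cv2.resize(f2["pixels"][200:370,380:550],None,fx=2.3,fy=2.3)
cv2.imwrite("pics/p2.png",cv2.hconcat([a,b]))
E
```

```text
t 5.35 at [ 0.5226 -0.2741  0.0753] yaw -0.1 -> shift [-2.1  3.  42.3] roll -0.1 w 0.0405
```

View pics/p2.png

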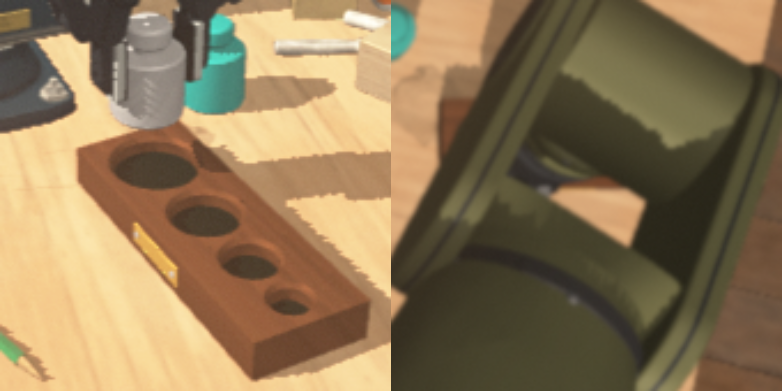

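>>> move_arm(targets=[[0.4,-1.5,2,10,0],[0.4,-1.5,2,18,0],[0.4,-1.5,2,18,0],[0.4,-1.5,2,18,0]])

```text
t: 5.95
ee_pos: [0.5277, -0.2767, 0.0614]
tool_rot: [0.0, 0.707, 0.707, 0.0]
wrist_force: [0.3, 0.1, -5.4]
width: 0.0406
gripper_force: 42.4
```

```bash
python3 - <<'E'
from h import *
go(.5253,-.276,.032)
f=ctrl.grab_frame("side"); p=ctrl.get_state()["ee_pos"]; print("pred",proj(f,[p[0],p[1],p[2]-.0166+.02]),"hole",proj(f,[.5253,-.276,.024]))
a=f["pixels"][250:340,320:410]; cv2.imwrite("pics/p3.png",cv2.resize(a,None,fx=6,fy=6,interpolation=2))
E
```

```text
t 5.95 at [ 0.5277 -0.2767  0.0614] yaw -0.1 -> shift [ 0.7 -2.4 29.4] roll -0.1 w 0.0406
pred [369.45978306 284.13712469] hole [367.15591037 310.92852229]
```

View pics/p3.png

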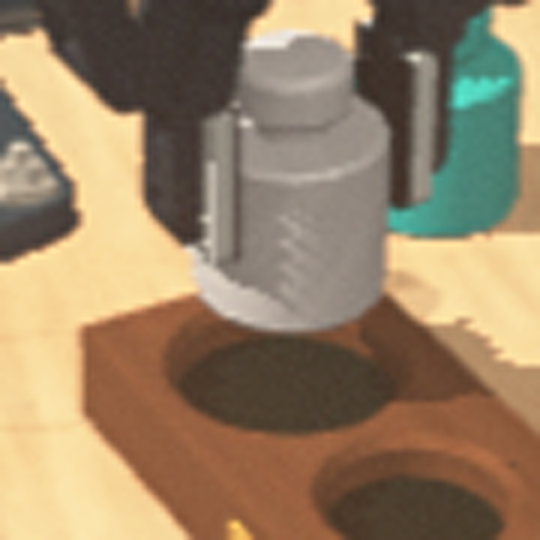

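Side crop: the weight is upright in the hand with its body centre at column 368.2, and the hole rim centre is at 367. A 2 mm shift in -x lines them up, so I lower.

>>> move_arm(targets=[[0.4,0.7,-2,5,0],[0.4,0.7,-2,12,0],[0.4,0.7,-2,20,0],[0.4,0.7,-2,26,0],[0.4,0.7,-2,29,0]])

```text
t: 6.62
ee_pos: [0.5252, -0.2759, 0.0315]
tool_rot: [-0.0, 0.708, 0.707, -0.0]
wrist_force: [0.3, 0.5, -4.9]
width: 0.0406
gripper_force: 42.5
```

>>> move_arm(targets=[[0.4,0,0,1.5,0],[0.4,0,0,1.5,0]])

```text
t: 6.88
ee_pos: [0.5258, -0.2762, 0.031]
tool_rot: [0.0, 0.708, 0.707, 0.0]
wrist_force: [0.2, -0.2, -4.4]
width: 0.0405
gripper_force: 42.5
```

>>> move_arm(targets=[[0.4,0,0,1,0],[0.4,0,0,1,0],[0.4,0,0,2,0],[0.4,0,0,2,0]])

```text
t: 7.38
ee_pos: [0.526, -0.2763, 0.0306]
tool_rot: [0.0, 0.708, 0.707, -0.0]
wrist_force: [-4.8, 3.2, 6.7]
width: 0.0406
gripper_force: 43.6
```

Contact with the floor at z = 0.0306, as expected. Release and rise.

>>> move_arm(targets=[[0.5,0,0,0,0],[0.6,0,0,0,0],[0.7,0,0,0,0],[0.7,0,0,-15,0],[0.7,0,0,-40,0]])

```text
t: 8.0
ee_pos: [0.5251, -0.2757, 0.069]
tool_rot: [-0.001, 0.708, 0.707, -0.0]
wrist_force: [1.1, -0.4, -0.4]
width: 0.0595
gripper_force: 0.0
```

>>> move_arm(targets=[[0.6,0,0,-40,0],[0.6,0,0,-90,0],[0.6,40,-30,-130,0],[0.6,100,-40,-130,0],[0.6,160,-50,-130,0]])

```text
t: 8.62
ee_pos: [0.4758, -0.1149, 0.2012]
tool_rot: [0.002, 0.708, 0.706, 0.001]
wrist_force: [0.8, 0.5, 0.6]
width: 0.0511
gripper_force: 0.0
```

```bash
python3 - <<'E'
from h import *
go(.449,.029,.014)
f=ctrl.grab_frame("side"); a=f["pixels"][200:410,300:480]
f2=ctrl.grab_frame("top"); b=f2["pixels"][170:380,190:540]
cv2.imwrite("pics/p4.png",cv2.resize(cv2.hconcat([a,b]),None,fx=1.5,fy=1.5))
E
```

```text
t 8.62 at [ 0.4758 -0.1149  0.2012] yaw -0.2 -> shift [144.1 -27.9 186.9] roll -0.2 w 0.0511
```

View pics/p4.png

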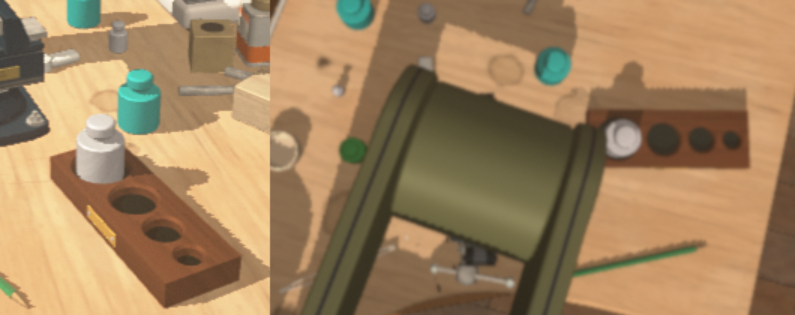

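The 500 stands in its recess (top view about (605,262)). Now the 200.

>>> move_arm(targets=[[0.6,60,-12,0,0],[0.6,120,-24,0,0],[0.6,144,-28,50,0],[0.6,144,-28,100,0],[0.6,144,-28,125,0]])

```text
t: 9.35
ee_pos: [0.4466, 0.0283, 0.0718]
tool_rot: [-0.001, 0.707, 0.707, -0.001]
wrist_force: [-0.1, 0.7, -0.0]
width: 0.0511
gripper_force: 0.0
```

```bash
python3 - <<'E'
from h import *
go(.449,.029,.0135)
f=ctrl.grab_frame("side"); a=f["pixels"][170:310,170:310]
cv2.imwrite("pics/p5.png",cv2.resize(a,None,fx=3,fy=3))
E
```

```text
t 9.35 at [0.4466 0.0283 0.0718] yaw -0.0 -> shift [ 0.7  2.5 58.3] roll -0.0 w 0.0511
```

View pics/p5.png

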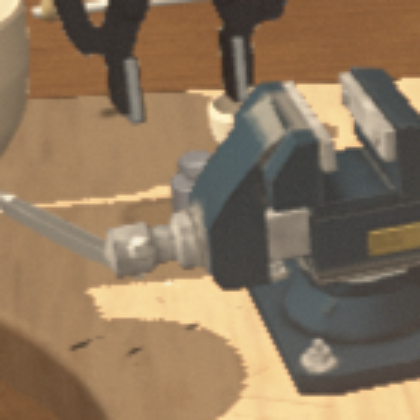

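Crop: the pads at (130,90) and (240,65) straddle the knob at (190,160). Descend and grip.

>>> move_arm(targets=[[0.6,0.7,1.5,30,0],[0.6,0.7,1.5,50,0],[0.6,0.7,1.5,58,0],[0.6,0.7,1.5,58,0],[0.6,0.7,1.5,58,0]])

```text
t: 10.02
ee_pos: [0.4506, 0.0286, 0.0172]
tool_rot: [0.001, 0.708, 0.707, 0.001]
wrist_force: [-0.0, 0.0, -0.3]
width: 0.0513
gripper_force: 0.0
```

>>> move_arm(targets=[[0.4,0,0,0,0],[0.3,0,0,0,0],[0.28,0,0,0,0],[0.28,0,0,0,0],[0.28,0,0,0,0]], force=30)

```text
t: 10.65
ee_pos: [0.4501, 0.0287, 0.0169]
tool_rot: [0.0, 0.708, 0.707, 0.0]
wrist_force: [-2.3, -0.5, 6.5]
width: 0.0293
gripper_force: 29.7
```

>>> move_arm(targets=[[0.28,0,0,-30,0],[0.28,0,0,-80,0],[0.28,0,0,-140,0],[0.28,0,0,-180,0],[0.28,0,0,-190,0]])

```text
t: 11.28
ee_pos: [0.4508, 0.0287, 0.2087]
tool_rot: [0.002, 0.708, 0.707, 0.002]
wrist_force: [-0.9, -0.6, -2.0]
width: 0.0294
gripper_force: 30.7
```

```bash
python3 - <<'E'
from h import *
go(.5248,-.3305,.2)
E
```

```text
t 11.28 at [0.4508 0.0287 0.2087] yaw -0.1 -> shift [-359.1   74.4    9.2] roll -0.1 w 0.0294
```

>>> move_arm(targets=[[0.28,-55,12,0,0],[0.28,-115,24,0,0],[0.28,-175,36,0,0],[0.28,-235,50,0,0],[0.28,-290,62,10,0]])

```text
t: 11.9
ee_pos: [0.5106, -0.2632, 0.1935]
tool_rot: [-0.001, 0.708, 0.706, -0.0]
wrist_force: [1.0, 0.6, -1.6]
width: 0.0293
gripper_force: 30.7
```

```bash
python3 - <<'E'
from h import *
go(.5248,-.3305,.062)
E
```

```text
t 11.9 at [ 0.5106 -0.2632  0.1935] yaw -0.1 -> shift [-67.5  14.6 131.4] roll -0.1 w 0.0293
```

>>> move_arm(targets=[[0.28,-40,10,30,0],[0.28,-66,14,70,0],[0.28,-66,14,110,0],[0.28,-66,14,130,0],[0.28,-66,14,130,0]])

```text
t: 12.52
ee_pos: [0.5231, -0.3257, 0.0625]
tool_rot: [-0.003, 0.707, 0.707, -0.0]
wrist_force: [-0.1, -0.7, -2.4]
width: 0.0292
gripper_force: 30.6
```

>>> move_arm(targets=[[0.28,0,0,0,0],[0.28,0,0,0,0]])

```text
t: 12.78
ee_pos: [0.5263, -0.328, 0.0682]
tool_rot: [0.002, 0.707, 0.707, 0.0]
wrist_force: [0.7, 0.3, -1.4]
width: 0.0294
gripper_force: 30.6
```

```bash
python3 - <<'E'
from h import *
go(.5248,-.3305,.031)
f=ctrl.grab_frame("side"); p=ctrl.get_state()["ee_pos"]; print("pred",proj(f,[p[0],p[1],p[2]-.0169+.0155]),"hole",proj(f,[.5248,-.3305,.024]))
a=f["pixels"][270:370,340:440]; cv2.imwrite("pics/p6.png",cv2.resize(a,None,fx=6,fy=6,interpolation=2))
E
```

```text
t 12.78 at [ 0.5263 -0.328   0.0682] yaw -0.0 -> shift [-2.4 -1.6 37.2] roll -0.0 w 0.0294
pred [389.81349399 302.90486058] hole [389.06743788 332.94725679]
```

View pics/p6.png

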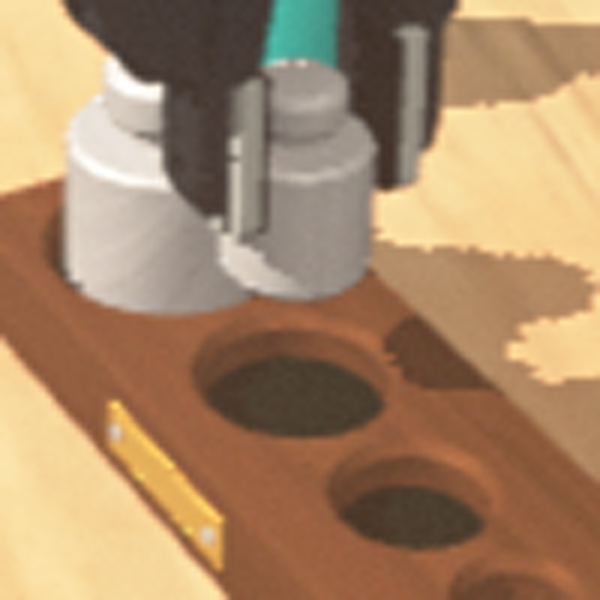

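Body centre column 389.1 is 0.7 px left of its prediction and the hole (388.4) is 0.65 px left, so both agree. Lower.

>>> move_arm(targets=[[0.28,-2.4,-1.5,5,0],[0.28,-2.4,-1.5,15,0],[0.28,-2.4,-1.5,25,0],[0.28,-2.4,-1.5,33,0],[0.28,-2.4,-1.5,36,0]])

```text
t: 13.45
ee_pos: [0.5231, -0.3296, 0.0308]
tool_rot: [-0.001, 0.708, 0.707, -0.0]
wrist_force: [-8.5, 5.4, 19.8]
width: 0.0294
gripper_force: 32.6
```

>>> move_arm(targets=[[0.28,0,0,1,0],[0.28,0,0,1.5,0],[0.28,0,0,1.5,0]])

```text
t: 13.82
ee_pos: [0.5233, -0.3296, 0.0309]
tool_rot: [-0.001, 0.707, 0.707, -0.0]
wrist_force: [-7.9, 5.4, 15.7]
width: 0.0293
gripper_force: 32.2
```

>>> move_arm(targets=[[0.35,0,0,-1,0],[0.5,0,0,-1,0],[0.55,0,0,-1,0],[0.55,0,0,-15,0],[0.55,0,0,-40,0]])

```text
t: 14.45
ee_pos: [0.5229, -0.3293, 0.0681]
tool_rot: [-0.001, 0.708, 0.707, -0.0]
wrist_force: [0.7, -0.1, 0.1]
width: 0.047
gripper_force: 0.0
```

>>> move_arm(targets=[[0.5,0,0,-60,0],[0.5,0,0,-110,0],[0.5,50,25,-140,0],[0.5,105,50,-150,0],[0.5,160,70,-150,0]])

```text
t: 15.08
ee_pos: [0.5953, -0.1687, 0.2216]
tool_rot: [0.002, 0.708, 0.706, 0.001]
wrist_force: [0.3, -0.4, -0.5]
width: 0.0424
gripper_force: 0.0
```

```bash
python3 - <<'E'
from h import *
go(.681,-.0493,.08)
f=ctrl.grab_frame("side"); a=f["pixels"][190:410,300:500]
f2=ctrl.grab_frame("top"); b=f2["pixels"][150:370,250:540]
cv2.imwrite("pics/p7.png",cv2.resize(cv2.hconcat([a,b]),None,fx=1.6,fy=1.6))
E
```

```text
t 15.07 at [ 0.5953 -0.1687  0.2216] yaw -0.1 -> shift [119.9  84.8 141.8] roll -0.1 w 0.0424
```

View pics/p7.png

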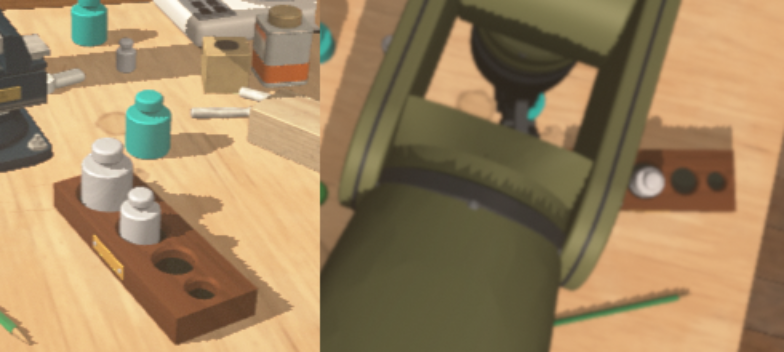

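Both weights stand in their recesses. The 100 appears at side pixel (379,224), as predicted, so I go for it.

>>> move_arm(targets=[[0.5,40,28,0,0],[0.5,90,64,0,0],[0.5,120,85,50,0],[0.5,120,85,110,0],[0.5,120,85,140,0]])

```text
t: 15.8
ee_pos: [0.6768, -0.0497, 0.0742]
tool_rot: [-0.002, 0.707, 0.707, -0.002]
wrist_force: [0.7, 0.5, 0.6]
width: 0.0431
gripper_force: 0.0
```

>>> move_arm(targets=[[0.5,0,0,0,0],[0.5,0,0,0,0]])

```text
t: 16.05
ee_pos: [0.6802, -0.0507, 0.0807]
tool_rot: [0.001, 0.708, 0.706, 0.001]
wrist_force: [-0.3, 1.4, 0.8]
width: 0.0429
gripper_force: 0.0
```

```bash
python3 - <<'E'
from h import *
go(.681,-.0493,.0135)
E
```

```text
t 16.05 at [ 0.6802 -0.0507  0.0807] yaw -0.1 -> shift [ 1.4  0.6 67.2] roll -0.1 w 0.0429
```

>>> move_arm(targets=[[0.5,1.2,0.6,30,0],[0.5,1.2,0.6,55,0],[0.5,1.2,0.6,67,0],[0.5,1.2,0.6,67,0],[0.5,1.2,0.6,67,0]])

```text
t: 16.68
ee_pos: [0.6808, -0.049, 0.0134]
tool_rot: [0.001, 0.708, 0.707, 0.001]
wrist_force: [-0.3, -0.0, 0.6]
width: 0.0424
gripper_force: 0.0
```

>>> move_arm(targets=[[0.3,0,0,0,0],[0.2,0,0,0,0],[0.15,0,0,0,0],[0.15,0,0,0,0],[0.15,0,0,0,0]], force=25)

```text
t: 17.3
ee_pos: [0.6805, -0.0489, 0.0129]
tool_rot: [0.001, 0.708, 0.707, 0.001]
wrist_force: [-0.4, 0.6, 5.9]
width: 0.0202
gripper_force: 24.6
```

>>> move_arm(targets=[[0.15,0,0,-25,0],[0.15,0,0,-75,0],[0.15,0,0,-120,0],[0.15,-30,-20,-140,0],[0.15,-80,-45,-140,0]])

```text
t: 17.92
ee_pos: [0.6354, -0.1286, 0.154]
tool_rot: [0.002, 0.706, 0.708, 0.001]
wrist_force: [-0.2, -0.8, -1.6]
width: 0.0202
gripper_force: 24.8
```

```bash
python3 - <<'E'
from h import *
go(.5245,-.375,.15)
E
```

```text
t 17.93 at [ 0.6354 -0.1286  0.154 ] yaw 0.1 -> shift [-246.2 -111.4    3.8] roll 0.1 w 0.0202
```

>>> move_arm(targets=[[0.15,-50,-22,0,0],[0.15,-105,-47,0,0],[0.15,-160,-72,0,0],[0.15,-210,-95,15,0],[0.15,-246,-111,40,0]])

```text
t: 18.55
ee_pos: [0.5221, -0.3769, 0.1116]
tool_rot: [0.001, 0.708, 0.706, -0.0]
wrist_force: [0.5, 0.3, -1.1]
width: 0.0202
gripper_force: 24.8
```

>>> move_arm(targets=[[0.15,0,0,30,0],[0.15,0,0,53,0],[0.15,0,0,53,0],[0.15,0,0,53,0]])

```text
t: 19.05
ee_pos: [0.5234, -0.3747, 0.059]
tool_rot: [0.0, 0.707, 0.707, 0.0]
wrist_force: [-0.1, -0.3, 0.3]
width: 0.0201
gripper_force: 24.8
```

```bash
python3 - <<'E'
from h import *
go(.5245,-.375,.027)
f=ctrl.grab_frame("side"); p=ctrl.get_state()["ee_pos"]; print("pred",proj(f,[p[0],p[1],p[2]-.0129+.012]),"hole",proj(f,[.5245,-.375,.024]))
a=f["pixels"][290:390,360:460]; cv2.imwrite("pics/p8.png",cv2.resize(a,None,fx=6,fy=6,interpolation=2))
E
```

```text
t 19.05 at [ 0.5234 -0.3747  0.059 ] yaw -0.1 -> shift [-0.3  1.1 32. ] roll -0.1 w 0.0201
pred [409.82445115 329.00261654] hole [409.06169602 352.93455693]
```

View pics/p8.png

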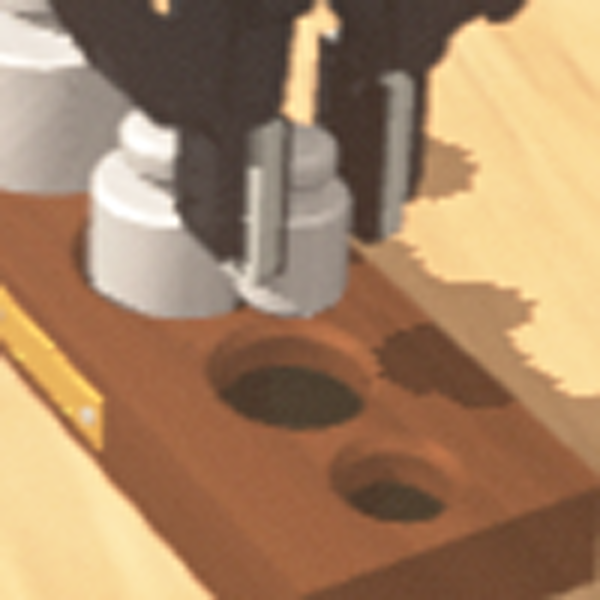

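The weight and hole offsets from prediction agree (-1.07 and -0.75 px), so I lower.

>>> move_arm(targets=[[0.15,-0.3,1,6,0],[0.15,-0.3,1,15,0],[0.15,-0.3,1,23,0],[0.15,-0.3,1,28,0],[0.15,-0.3,1,31,0]])

```text
t: 19.73
ee_pos: [0.5238, -0.3747, 0.0268]
tool_rot: [-0.0, 0.708, 0.707, -0.0]
wrist_force: [-3.2, 1.5, 10.4]
width: 0.0206
gripper_force: 25.8
```

>>> move_arm(targets=[[0.15,0,0,0,0],[0.15,0,0,1,0]])

```text
t: 19.98
ee_pos: [0.5243, -0.3751, 0.0269]
tool_rot: [0.0, 0.708, 0.707, 0.0]
wrist_force: [-0.7, 1.0, 4.0]
width: 0.0201
gripper_force: 25.2
```

On the floor (z = 0.0269). Release, then go for the 20.

>>> move_arm(targets=[[0.25,0,0,-1,0],[0.4,0,0,-1,0],[0.45,0,0,-1,0],[0.45,0,0,-15,0],[0.45,0,0,-40,0]])

```text
t: 20.6
ee_pos: [0.5235, -0.3744, 0.0664]
tool_rot: [-0.001, 0.708, 0.707, -0.0]
wrist_force: [0.1, -1.1, -0.5]
width: 0.038
gripper_force: 0.0
```

>>> move_arm(targets=[[0.4,0,0,-70,0],[0.4,0,0,-120,0],[0.4,50,8,-150,0],[0.4,110,16,-150,0],[0.4,170,24,-150,0]])

```text
t: 21.22
ee_pos: [0.5487, -0.2036, 0.2186]
tool_rot: [0.002, 0.708, 0.706, 0.001]
wrist_force: [0.6, 0.1, -1.8]
width: 0.0342
gripper_force: 0.0
```

```bash
python3 - <<'E'
from h import *
go(.5867,.0581,.075)
f=ctrl.grab_frame("top"); m=steel(f); c,s=comp(m,234.9,230); print(c,s)
E
```

```text
t 21.23 at [ 0.5487 -0.2036  0.2186] yaw -0.1 -> shift [262.   36.9 143.4] roll -0.1 w 0.0342
[234.92857143 230.04761905] [232 227   7   7  42]
```

>>> move_arm(targets=[[0.4,60,8,0,0],[0.4,120,17,0,0],[0.4,180,25,0,0],[0.4,235,33,30,0],[0.4,262,37,80,0]])

```text
t: 21.9
ee_pos: [0.5881, 0.0596, 0.1396]
tool_rot: [0.003, 0.707, 0.708, 0.003]
wrist_force: [0.5, -0.9, -1.1]
width: 0.0345
gripper_force: 0.0
```

>>> move_arm(targets=[[0.4,0,0,40,0],[0.4,0,0,50,0],[0.4,0,0,50,0],[0.4,0,0,50,0]])

```text
t: 22.4
ee_pos: [0.5874, 0.0566, 0.089]
tool_rot: [0.002, 0.708, 0.706, 0.002]
wrist_force: [-0.4, -1.0, 0.1]
width: 0.0342
gripper_force: 0.0
```

```bash
python3 - <<'E'
from h import *
go(.5867,.0581,.018)
f=ctrl.grab_frame("side"); print(proj(f,[.5867,.0581,.01]))
E
```

```text
t 22.4 at [0.5874 0.0566 0.089 ] yaw -0.1 -> shift [ 1.5 -1.  71. ] roll -0.1 w 0.0342
[303.05815772 216.25306079]
```

>>> move_arm(targets=[[0.4,1.5,-1,30,0],[0.4,1.5,-1,55,0],[0.4,1.5,-1,71,0],[0.4,1.5,-1,71,0],[0.4,1.5,-1,71,0]])

```text
t: 23.08
ee_pos: [0.5857, 0.0585, 0.0167]
tool_rot: [0.001, 0.708, 0.707, 0.001]
wrist_force: [1.1, -0.0, 0.2]
width: 0.0344
gripper_force: 0.0
```

```bash
python3 - <<'E'
from h import *
go(.5867,.0581,.018)
E
```

```text
t 23.07 at [0.5857 0.0585 0.0167] yaw -0.1 -> shift [-0.4  1.  -1.3] roll -0.1 w 0.0344
```

I centre it first with a low squeeze on the body (no tipping), then re-grip by the knob.

>>> move_arm(targets=[[0.4,0,1,9,0],[0.4,0,1,9,0],[0.22,0,1,9,0],[0.15,0,1,9,0],[0.15,0,1,9,0]], force=20)

```text
t: 23.7
ee_pos: [0.5857, 0.0586, 0.0064]
tool_rot: [0.0, 0.708, 0.707, 0.0]
wrist_force: [-0.1, -0.3, -0.0]
width: 0.0128
gripper_force: 0.9
```

>>> move_arm(targets=[[0.08,0,0,0,0],[0.08,0,0,0,0],[0.08,0,0,0,0]])

```text
t: 24.08
ee_pos: [0.5857, 0.0586, 0.0065]
tool_rot: [0.0, 0.708, 0.707, 0.0]
wrist_force: [0.2, -0.9, 0.5]
width: 0.0114
gripper_force: 19.5
```

>>> move_arm(targets=[[0.25,0,0,0,0],[0.25,0,0,0,0],[0.25,0,0,-6,0],[0.25,0,0,-12,0],[0.25,0,0,-12,0]])

```text
t: 24.7
ee_pos: [0.5864, 0.0586, 0.0194]
tool_rot: [0.001, 0.708, 0.707, 0.001]
wrist_force: [0.4, 0.5, -0.2]
width: 0.0213
gripper_force: 0.0
```

>>> move_arm(targets=[[0.15,0,0,0,0],[0.05,0,0,0,0],[0.04,0,0,0,0],[0.03,0,0,0,0],[0.03,0,0,0,0]])

```text
t: 25.32
ee_pos: [0.5856, 0.0586, 0.0183]
tool_rot: [0.0, 0.708, 0.707, 0.0]
wrist_force: [0.3, -0.3, 0.6]
width: 0.0066
gripper_force: 19.5
```

>>> move_arm(targets=[[0.03,0,0,-20,0],[0.03,0,0,-70,0],[0.03,0,0,-130,0],[0.03,-20,0,-160,0],[0.03,-70,-10,-170,0]])

```text
t: 25.95
ee_pos: [0.5775, -0.0111, 0.1936]
tool_rot: [0.003, 0.706, 0.708, 0.002]
wrist_force: [0.7, -1.1, -0.5]
width: 0.0073
gripper_force: 19.5
```

```bash
python3 - <<'E'
from h import *
go(.524,-.4105,.15)
E
```

```text
t 25.95 at [ 0.5775 -0.0111  0.1936] yaw 0.1 -> shift [-399.3  -54.7   43.5] roll 0.1 w 0.0073
```

>>> move_arm(targets=[[0.03,-55,-8,0,0],[0.03,-115,-16,0,0],[0.03,-175,-24,0,0],[0.03,-235,-32,0,0],[0.03,-290,-40,0,0]])

```text
t: 26.58
ee_pos: [0.5347, -0.3035, 0.19]
tool_rot: [0.001, 0.708, 0.706, 0.0]
wrist_force: [0.5, 0.2, -0.5]
width: 0.0069
gripper_force: 19.5
```

```bash
python3 - <<'E'
from h import *
go(.524,-.4105,.08)
E
```

```text
t 26.57 at [ 0.5347 -0.3035  0.19  ] yaw -0.1 -> shift [-106.9  -10.7  110.1] roll -0.1 w 0.0069
```

>>> move_arm(targets=[[0.03,-50,-5,0,0],[0.03,-95,-10,20,0],[0.03,-106,-11,60,0],[0.03,-106,-11,100,0],[0.03,-106,-11,116,0]])

```text
t: 27.2
ee_pos: [0.5227, -0.4065, 0.0702]
tool_rot: [-0.002, 0.708, 0.706, -0.0]
wrist_force: [1.0, 0.6, 0.4]
width: 0.0068
gripper_force: 19.6
```

>>> move_arm(targets=[[0.03,0,0,0,0],[0.03,0,0,0,0],[0.03,0,0,0,0]])

```text
t: 27.58
ee_pos: [0.5252, -0.4081, 0.0748]
tool_rot: [0.002, 0.707, 0.707, 0.0]
wrist_force: [0.8, -0.5, -0.1]
width: 0.007
gripper_force: 19.6
```

```bash
python3 - <<'E'
from h import *
go(.524,-.4105,.0325)
f=ctrl.grab_frame("side"); p=ctrl.get_state()["ee_pos"]; print("pred",proj(f,[p[0],p[1],p[2]-.0183+.008]),"hole",proj(f,[.524,-.4105,.024]))
a=f["pixels"][300:390,380:470]; cv2.imwrite("pics/p9.png",cv2.resize(a,None,fx=6,fy=6,interpolation=2))
E
```

```text
t 27.57 at [ 0.5252 -0.4081  0.0748] yaw -0.1 -> shift [-2.3 -1.3 42.3] roll -0.1 w 0.007
pred [427.75324314 340.40792428] hole [426.34140312 370.47024231]
```

View pics/p9.png

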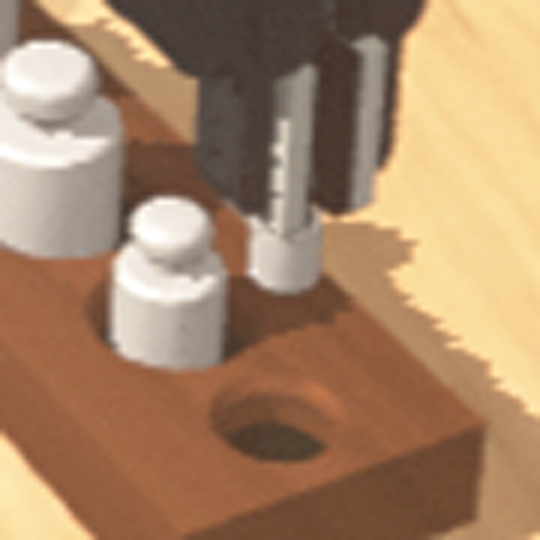

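The 20 hangs upright at column 427.3, and the hole is at 426.1; both agree with prediction. I lower in small steps.

>>> move_arm(targets=[[0.03,-2.3,-1.2,8,0],[0.03,-2.3,-1.2,18,0],[0.03,-2.3,-1.2,28,0],[0.03,-2.3,-1.2,34,0],[0.03,-2.3,-1.2,36,0]])

```text
t: 28.25
ee_pos: [0.5224, -0.4093, 0.0353]
tool_rot: [-0.001, 0.708, 0.707, -0.0]
wrist_force: [0.4, 0.9, 0.4]
width: 0.0072
gripper_force: 19.6
```

>>> move_arm(targets=[[0.03,0,0,1,0],[0.03,0,0,2,0],[0.03,0,0,2,0]])

```text
t: 28.62
ee_pos: [0.5229, -0.4097, 0.0346]
tool_rot: [0.0, 0.708, 0.707, 0.0]
wrist_force: [-0.2, 0.1, -0.3]
width: 0.0069
gripper_force: 19.6
```

```bash
python3 - <<'E'
from h import *
go(.524,-.4105,.0325)
E
```

```text
t 28.62 at [ 0.5229 -0.4097  0.0346] yaw -0.1 -> shift [-0.8  1.1  2.1] roll -0.1 w 0.0069
```

>>> move_arm(targets=[[0.03,-0.5,0.8,1,0],[0.03,-0.5,0.8,1,0],[0.03,-0.5,0.8,2,0],[0.03,-0.5,0.8,2,0]])

```text
t: 29.12
ee_pos: [0.5236, -0.4102, 0.0324]
tool_rot: [0.0, 0.708, 0.707, -0.0]
wrist_force: [0.1, -0.5, -0.2]
width: 0.007
gripper_force: 19.6
```

>>> move_arm(targets=[[0.03,0,0,0.7,0],[0.03,0,0,0.7,0],[0.03,0,0,0.7,0]])

```text
t: 29.5
ee_pos: [0.5239, -0.4104, 0.0323]
tool_rot: [0.001, 0.708, 0.707, 0.0]
wrist_force: [-1.1, 0.3, 3.3]
width: 0.0073
gripper_force: 19.8
```

Contact with the floor. Release gently and rise, keeping clear of the neighbours.

>>> move_arm(targets=[[0.1,0,0,0,0],[0.18,0,0,0,0],[0.25,0,0,0,0],[0.25,0,0,-10,0],[0.25,0,0,-30,0]])

```text
t: 30.12
ee_pos: [0.5229, -0.4096, 0.0615]
tool_rot: [-0.001, 0.708, 0.707, -0.0]
wrist_force: [-0.5, -0.2, 0.3]
width: 0.0212
gripper_force: 0.0
```

>>> move_arm(targets=[[0.25,0,0,-50,0],[0.25,0,0,-100,0],[0.25,40,-10,-140,0],[0.25,100,-20,-140,0],[0.25,160,-20,-140,0]])

```text
t: 30.75
ee_pos: [0.5038, -0.2492, 0.2047]
tool_rot: [0.002, 0.708, 0.706, 0.001]
wrist_force: [1.3, 0.1, -0.6]
width: 0.0215
gripper_force: 0.0
```

>>> move_arm(targets=[[0.25,60,-20,0,0],[0.25,120,-40,0,0],[0.25,120,-40,0,0],[0.25,120,-40,0,0]])

```text
t: 31.25
ee_pos: [0.4645, -0.1302, 0.2033]
tool_rot: [0.001, 0.707, 0.707, 0.0]
wrist_force: [0.3, 0.1, 0.1]
width: 0.0212
gripper_force: 0.0
```

```bash
python3 - <<'E'
from h import *
go(.5,-.1,.2)
f=ctrl.grab_frame("side"); a=f["pixels"][260:410,320:480]
f2=ctrl.grab_frame("top"); b=f2["pixels"][190:340,380:540]
cv2.imwrite("pics/p10.png",cv2.resize(cv2.hconcat([a,b]),None,fx=2.4,fy=2.4))
E
```

```text
t 31.25 at [ 0.4645 -0.1302  0.2033] yaw -0.0 -> shift [30.2 35.5  3.3] roll -0.0 w 0.0212
```

View pics/p10.png

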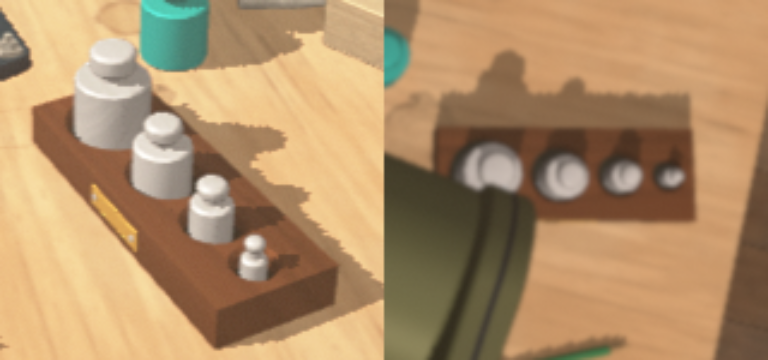

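Both views show all four weights upright in their own recesses, largest to smallest. The gripper is clear, so I hand in.

```bash
python3 -c "
from workcell import ctrl
print(ctrl.hand_in())"
```

```text
the job is handed in; nothing more can be done
None
```

All four check weights stand upright in their own recesses, running from largest to smallest; I touched nothing else on the bench, and the job was handed in at about 31 s.

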